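Snap the test gauge onto the pump's discharge plug

ROBOT

A 6-joint arm with a two-finger parallel gripper is mounted at the origin on the work surface. World frame = base frame: x ahead of the robot, y to its left, z up, the work surface at z = 0. Lengths are in m, angles in rad, forces in N, time in s.
With the tool pointing down it reaches from about 0.275 to 0.75 m from the base axis. Payload 10.2 kg.
Tool frame: the origin (TCP) lies at the very end of the fingers, on their centre line; the grasp point (between the pads) lies env.hold_point_z behind it (env.hold_point_z is the distance from the TCP to the grasp point, in m); y points along the fingers, z is the direction in which the jaws open and shut, and the axes are right-handed (so a half turn about y gives the same grasp; the last joint's range is limited). The gripper opens to 85 mm and grips with 20 to 120 N. Pads are 22 mm wide; open, the fingers measure 114 mm over their backs; the gripper's body (76 mm by 85 mm) begins 54 mm behind the grasp point. The pads swing forward as they close: fully open they stand 13 mm farther back than shut.
Start: joints at [0.946, 0.313, 1.498, -0, 1.331, -0.223], TCP at [0.205, 0.483, 0.231] pointing down, gripper open.
Joint ranges: [-2.94, 2.94], [-0.97, 2.17], [0.19, 2.56], [-1.23, 4.37], [0.02, 3.11], [-2.88, 2.88]. Speed limits (rad/s): [2.39, 2.39, 3.01, 3.14, 3.14, 3.14].

INTERFACE

Orientations are given as [roll, pitch, yaw] about the fixed x, y, z axes, in that order (R = Rz(yaw) Ry(pitch) Rx(roll)).
In Python, from rig import env gives the robot as it stands.
- The arm moves only by the tool arm_command, never from a script. Its argument "series" is a list of rows, each a list of 3 entries, a list of its own where there are three numbers: the opening in per cent of the stroke, from 0 (shut) to 100 (fully open), then the shift along the tool's x, y, z in mm, then the turn about the tool's y in degrees. A call has 1 to 12 rows; each row shifts and turns the commanded pose from where the row before left it, along the tool's axes as they then stand; what a row does not reach is not made up. A row lasts 1/8 s, in which the tool goes at most 62.5 mm and 10.7 degrees, less where a joint would pass 70% of its speed; a pose out of reach is approached as far as the arm can. A call with a gripper value outside its range is refused whole. The fingers move at their own pace and stop on an object; "squeeze" is the grip in N (left out, the last holds). Time passes only in rows, so rows that do not move let the fingers close. It gives the time, the measured TCP pose, the force and the opening at its end, in the units of the state.
- env.get_state(): the state, without advancing time (a new reading comes with each control period).
- env.snapshot(name): name is "side" or "top"; returns a dict with "pixels" (400x640x3 uint8, red, green, blue), "vertical_fov" (degrees; the focal length in pixels is half the picture's height over the tangent of half this angle, whatever the lens; pixels are square), "cx", "cy" (the principal point, pixels), "world_to_cam" (4x4, takes a point from world to camera coordinates). Camera axes: x right, y down, z forward; pixel columns grow to the right and rows downward; lengths in m; the calibration is good to about 2 mm. A picture is of the moment at which its call begins. There is no depth.
- env.finish_job(): hands the job in, once; it reports no verdict.
The state is a dict: "time": time; "joints": joint angles; "dq": joint speeds; "effort": joint torques, N m; "tool_pos": TCP position; "orientation": TCP orientation; "ft_force": force on the tool from outside, world axes, zero at the start; "wrist_torque": the same for the moment, N m; "width": finger opening in m.
Only numpy, scipy, OpenCV 4.12 (cv2) and the standard library are available. Lean on these libraries where they do the work, as an engineer would, in place of code of your own. Each camera call takes 0.05 s, during which the arm holds its last target.

TASK

Fit the test gauge to the pump that lies on the bench: hold the coupler's spring sleeve back, push the coupler straight onto the pump's discharge plug until it is fully home, then let the sleeve spring all the way forward so that it locks. Leave the gauge hanging on the plug with its dial facing up, and do not disturb the jar, the screwdriver or the spanner.

Things in the scene. Friction and masses are not known exactly. Their poses are not given: they have to be found in the camera images.
- coupler (a point): Female coupler of the test gauge (0.44 kg, 176 mm long), lying dial up in a tray. This point: on its axis, half-way between its two round finger flanges (64 mm across, 6 mm thick). x: along the axis, out of the mouth; z: out of the dial. Squeezed together along x from outside, above the axis, the flanges draw the sleeve back: outer faces 58 mm apart at rest, 48 mm with the sleeve fully back.
- front_flange (a point): Centre of the front face of the sleeve's steel flange (64 mm across); it moves with the sleeve: 29 mm ahead of the point coupler along x when forward, 19 mm when back. The plug passes through its 29 mm hole. The steel barrel behind it (38 mm across) ends 10 mm behind the point coupler and moves with it. Same axes as coupler.
- rear_flange (a point): Centre of the rear face of the brass body's fixed flange (64 mm across), 29 mm behind the point coupler. Behind it lie a hexagon (26 mm, 20 mm long) and a 14 mm neck; the gauge begins 50 mm behind this face. Beside and above the flanges nothing stands in the way; the foam lies below the axis. Same axes as coupler.
- mouth (a point): Centre of the body's mouth on the axis, 19 mm ahead of the point coupler. It is flared from 26 mm down to a 15.2 mm bore, whose bottom lies 39 mm behind this point (20 mm behind the point coupler). Same axes as coupler.
- sleeve (a joint): Travel of the spring sleeve, m: 0 fully forward (locked), 0.010 fully back, towards the gauge. The spring pushes it forward with 8 to 14 N: squeeze with 20 to 35 N. Unless it is 8 mm back, dogs in the bore bar the plug; let go, they drop into the plug's groove if the tip is within 3 mm of the bore's bottom, else the sleeve stays partly back. Until they catch, letting go backs the body off 1 mm.
- dial (a point): Centre of the round gauge (68 mm across, 30 mm thick, flat), on the coupler's axis 113 mm behind the point coupler, half-way through its thickness. z: out of the white dial; x as the coupler's.
- plug_tip (a point): Centre of the free end of the male plug in the pump's discharge, on the pump's axis, 78 mm above the bench. x: level, from the tip into the pump, the way the coupler is pushed (coupler's x the same way); z up. Plug: 14 mm thick, groove 22 to 34 mm from the tip. Fully home, the tip is 20 mm behind the point coupler. A finger ahead of the sleeve passes over the plug.
- pump_head (a point): On the pump's axis 96 mm from the plug's tip, where the plain 14 mm plug ends at a 34 mm brass hexagon; 14 mm further begins the brass pump head (82 mm across) and then the steel pump (76 mm across, the whole 0.66 m long), fixed in wooden V-blocks. Axes as plug_tip.
- tray: Shallow grey steel tray with black foam, 236 x 112 mm, walls 24 mm high, fixed to the bench, in which the gauge starts. Origin: centre of its underside; x along the coupler's axis towards its mouth, z up. The coupler's axis lies 48 mm above its underside.
- jar: Clear plastic jar of small fittings, 76 mm diameter, 98 mm high; a bystander. Origin: centre of its underside.
- screwdriver: Blue-handled screwdriver, 200 mm long, lying on the bench; a bystander. x along it towards the tip.
- spanner: Steel spanner, 190 mm long, lying on the bench; a bystander. x along it.

How it is judged:
By the outcome, as a careful person would: the job done as asked, in the order asked, and still so for the second after the job is handed in, with the robot touching nothing.
It also fails if it takes over 42 s, if anything falls off the work surface, if the arm or the gripper's body presses on something with over 40 N, if the wrist force passes 120 N, or if a joint passes its speed limit or range.

## Working session

There is one attempt and no reset: what is moved stays moved. The work goes in short steps, Python scripts to look and compute and a tool call to move; the robot and the scene stay as the last step left them, time stands still between calls to the robot, and variables do not carry over. Pictures are saved under pics/ and viewed, and the job is handed in when it is done.

Besides the shell and the picture viewer there is one more tool, called as a command line: name --argument value ..., lists and objects as JSON in quotes. arm_command: Moves the arm, as the interface text tells. Its arguments: {"type":"object","properties":{"series":{"type":"array"},"squeeze":{"type":"number"}},"required":["series"]}

```bash
ls; mkdir -p pics; cat > h.py <<'E'
from rig import env
import numpy as np, cv2
from scipy.spatial.transform import Rotation as Ro
def K(s):
    f=s["pixels"].shape[0]/2/np.tan(np.radians(s["vertical_fov"])/2); return f,s["cx"],s["cy"]
def ray(s,u,v):
    f,cx,cy=K(s); M=np.array(s["world_to_cam"]); R=M[:3,:3]; o=-R.T@M[:3,3]
    d=R.T@np.array([(u-cx)/f,(v-cy)/f,1]); return o,d/np.linalg.norm(d)
def onz(s,u,v,z):
    o,d=ray(s,u,v); return o+d*(z-o[2])/d[2]
def proj(s,p):
    f,cx,cy=K(s); M=np.array(s["world_to_cam"]); c=M[:3,:3]@np.asarray(p)+M[:3,3]; return np.array([f*c[0]/c[2]+cx,f*c[1]/c[2]+cy])
def tri(s1,p1,s2,p2):
    o1,d1=ray(s1,*p1);o2,d2=ray(s2,*p2)
    t=np.linalg.lstsq(np.c_[d1,-d2],o2-o1,rcond=None)[0]
    a=o1+d1*t[0];b=o2+d2*t[1]; return (a+b)/2,np.linalg.norm(a-b)
def snap(n,name):
    s=env.snapshot(n); cv2.imwrite(f"pics/{name}.png",cv2.cvtColor(s["pixels"],cv2.COLOR_RGB2BGR)); 
    import pickle; pickle.dump(s,open(f"pics/{name}.pkl","wb")); return s
def load(name):
    import pickle; return pickle.load(open(f"pics/{name}.pkl","rb"))
E
python3 - <<'E'
from h import *
for n in("side","top"):
    s=snap(n,n+"0"); print(n,s["vertical_fov"],s["cx"],s["cy"],np.round(s["world_to_cam"],3).tolist(),ray(s,320,200)[0])
print(env.get_state(),env.hold_point_z)
E
```

```text
pics
side 43.960685008058306 333.45087641481166 201.95801540023788 [[0.971, -0.239, 0.008, -0.564], [-0.178, -0.745, -0.643, 0.21], [0.16, 0.623, -0.766, 0.948], [0.0, 0.0, 0.0, 1.0]] [ 0.43352335 -0.56838767  0.86614866]
top 57.43485543855609 321.7916237507102 203.498874267953 [[-0.005, -1.0, 0.015, 0.078], [-0.987, 0.003, -0.162, 0.62], [0.161, -0.015, -0.987, 0.858], [0.0, 0.0, 0.0, 1.0]] [0.4739027  0.08981355 0.94577488]
{'time': 0.1, 'joints': array([ 9.45574699e-01,  3.13399827e-01,  1.49835838e+00,  2.90293461e-05,
        1.33100240e+00, -2.23399014e-01]), 'dq': array([-0.00130413, -0.00134689, -0.0023285 ,  0.00107359,  0.00152772,
       -0.00071077]), 'effort': array([ 2.96974104e-03, -4.12899470e+01, -2.60142195e+01, -1.49032244e-04,
        3.08843577e-03,  5.01911217e-06]), 'tool_pos': array([0.20519293, 0.48299265, 0.23079038]), 'orientation': array([-1.57192900e+00,  2.86243303e-04, -4.01829687e-01]), 'ft_force': array([-0.32549222,  0.63450205, -0.32466578]), 'wrist_torque': array([ 0.03089352, -0.01289905, -0.02352754]), 'width': 0.08516969172240052} 0.0187
```

View pics/side0.png

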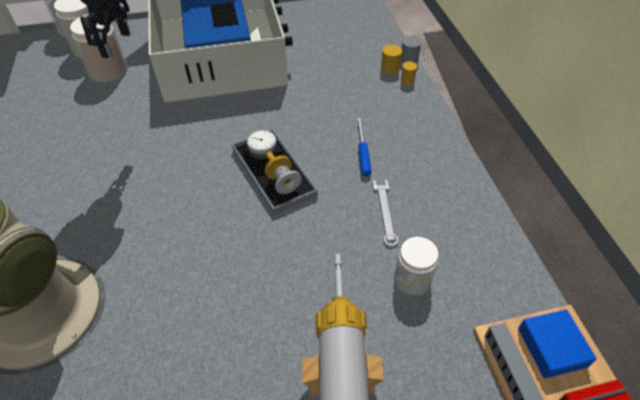

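View pics/top0.png

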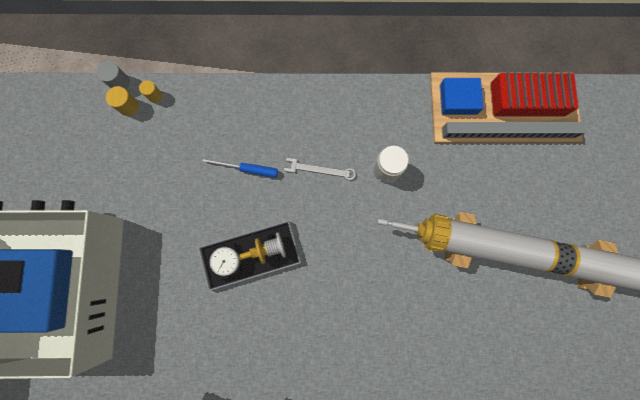

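The side view shows the tray at about (275,172), with the dial at (261,143), the brass flange at (277,165) and the steel flange at (287,180). The plug tip is at (338,256). In the top view the dial is at (224,262), the flanges at about (260,250) and (275,247), and the plug tip at (380,221). I'll zoom in next.

```bash
python3 - <<'E'
from h import *
def crop(n,x,y,w,h,k,out):
    im=cv2.imread(f"pics/{n}.png")[y:y+h,x:x+w]; cv2.imwrite(f"pics/{out}.png",cv2.resize(im,None,fx=k,fy=k,interpolation=cv2.INTER_CUBIC))
crop("top0",195,215,112,80,7,"c1")
crop("side0",225,120,100,100,6,"c2")
crop("top0",370,205,112,75,7,"c3")
crop("side0",300,245,90,90,6,"c4")
E
```

```text
(no output)
```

View pics/c1.png

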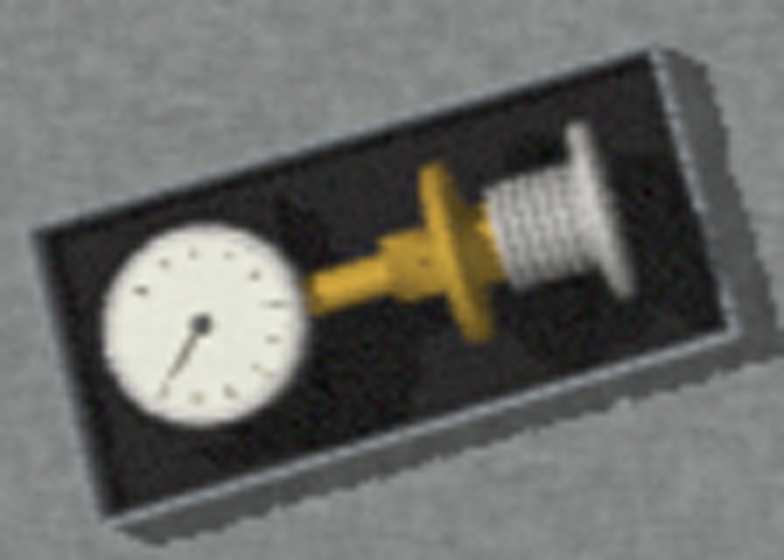

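View pics/c2.png

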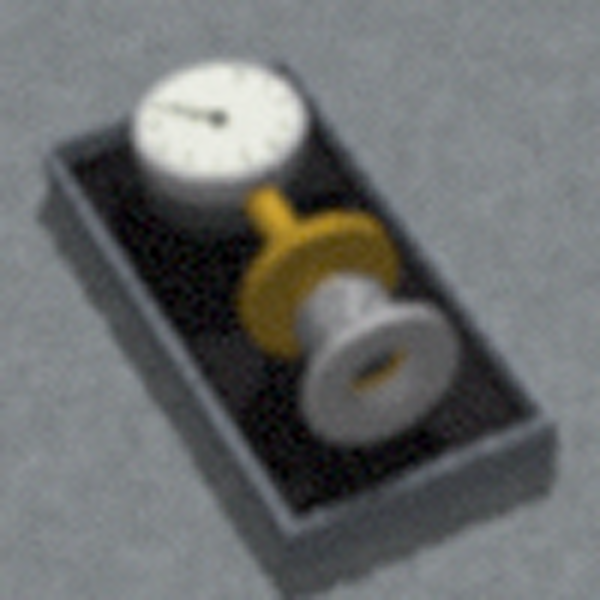

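View pics/c3.png

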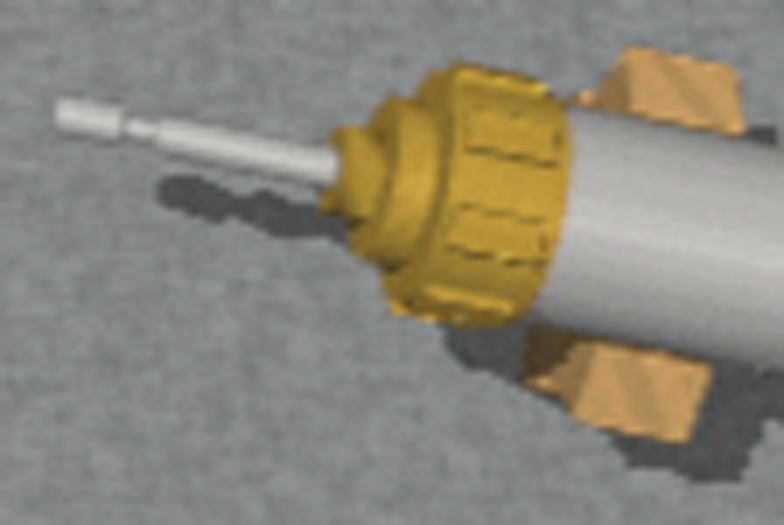

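View pics/c4.png

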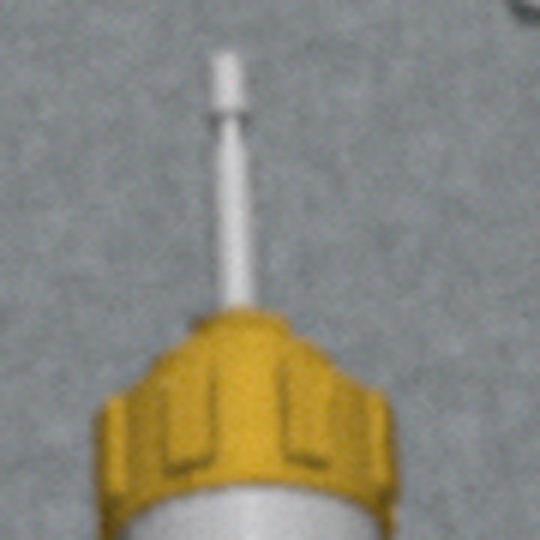

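```bash
python3 - <<'E'
from h import *
T=load("top0");S=load("side0")
cv=lambda x,y,x0,y0,k:((x+.5)/k-.5+x0,(y+.5)/k-.5+y0)
t1=lambda x,y:cv(x,y,195,215,7); s2=lambda x,y:cv(x,y,225,120,6)
t3=lambda x,y:cv(x,y,370,205,7); s4=lambda x,y:cv(x,y,300,245,6)
P=lambda *a:print(*[np.round(x,4) if not isinstance(x,str) else x for x in a])
# tray corners
c=[onz(T,*t1(*p),.024) for p in[(38,232),(655,50),(735,330),(105,518)]]
cen=np.mean(c,0); ax=(c[1]+c[2]-c[0]-c[3]);P("tray",cen,np.linalg.norm(c[1]-c[0]),np.linalg.norm(c[3]-c[0]),"yaw",np.arctan2(ax[1],ax[0]))
c=[onz(S,*s2(*p),.024) for p in[(50,160),(292,530),(552,420)]]
cen=(c[0]+c[2])/2;ax=c[1]-c[0];P("tray side",cen,np.linalg.norm(ax),np.linalg.norm(c[2]-c[1]),"yaw",np.arctan2(ax[1],ax[0]))
# dial
def mask(s,x0,y0,x1,y1):
    p=s["pixels"].astype(int);m=(p.min(2)>165)&(p.max(2)-p.min(2)<40);mm=np.zeros_like(m);mm[y0:y1,x0:x1]=m[y0:y1,x0:x1]
    n,l,st,ce=cv2.connectedComponentsWithStats(mm.astype(np.uint8));i=1+st[1:,4].argmax();cc,_=cv2.findContours((l==i).astype(np.uint8),0,1);return cv2.fitEllipse(cv2.convexHull(cc[0]))
dt=mask(T,200,240,243,285);ds=mask(S,245,125,277,155);print(dt,ds)
P("dial",onz(T,*dt[0],.063),onz(S,*ds[0],.063),*tri(T,dt[0],S,ds[0]))
rf=tri(T,t1(457,252),S,s2(318,282));P("rear fl ~",*rf)
ff=tri(T,t1(601,211),S,s2(381,372));P("front fl",*ff)
a=onz(T,*t3(57,115),.078);b=onz(T,*t3(338,163),.078);P("plug top",a,b,np.linalg.norm(a-b),"yaw",np.arctan2(*(b-a)[1::-1]))
a2=onz(S,*s4(228,54),.078);b2=onz(S,*s4(238,305),.078);P("plug side",a2,b2,np.linalg.norm(a2-b2),"yaw",np.arctan2(*(b2-a2)[1::-1]))
P("tri tip",*tri(T,t3(57,115),S,s4(228,54)))
# pump body edges, top
E
```

```text
tray [0.496  0.2562 0.024 ] 0.2285 0.1037 yaw -1.2867
tray side [0.4965 0.2532 0.024 ] 0.2249 0.1084 yaw -1.2822
((223.4339599609375, 260.96697998046875), (26.782958984375, 27.936275482177734), 39.31272506713867) ((260.9754638671875, 139.5486602783203), (18.981849670410156, 27.371658325195312), 84.88246154785156)
dial [0.4805 0.3109 0.063 ] [0.4803 0.3111 0.063 ] [0.4804 0.3108 0.0633] 0.0002
rear fl ~ [0.5048 0.2269 0.0502] 0.0005
front fl [0.5193 0.1773 0.0485] 0.0006
plug top [ 0.573  -0.0575  0.078 ] [ 0.5562 -0.1533  0.078 ] 0.0972 yaw -1.7449
plug side [ 0.5746 -0.0545  0.078 ] [ 0.5556 -0.1425  0.078 ] 0.0901 yaw -1.7842
tri tip [ 0.5733 -0.057   0.0817] 0.0014
```

```bash
python3 - <<'E'
from h import *
def crop(n,x,y,w,h,k,out):
    im=cv2.imread(f"pics/{n}.png")[y:y+h,x:x+w]; cv2.imwrite(f"pics/{out}.png",cv2.resize(im,None,fx=k,fy=k,interpolation=cv2.INTER_CUBIC))
crop("top0",440,205,200,100,4,"c5")
crop("side0",290,280,110,120,5,"c6")
T=load("top0")["pixels"].astype(int)
for x in (470,500,530,600,630): print(x,[tuple(T[y,x]) [1] for y in range(205,305,2)])
E
```

```text
470 [np.int64(135), np.int64(140), np.int64(129), np.int64(132), np.int64(126), np.int64(151), np.int64(150), np.int64(139), np.int64(141), np.int64(104), np.int64(139), np.int64(160), np.int64(167), np.int64(175), np.int64(178), np.int64(179), np.int64(187), np.int64(193), np.int64(188), np.int64(182), np.int64(170), np.int64(159), np.int64(151), np.int64(141), np.int64(124), np.int64(91), np.int64(128), np.int64(139), np.int64(112), np.int64(82), np.int64(82), np.int64(82), np.int64(85), np.int64(75), np.int64(78), np.int64(132), np.int64(137), np.int64(134), np.int64(130), np.int64(136), np.int64(138), np.int64(130), np.int64(132), np.int64(138), np.int64(127), np.int64(128), np.int64(136), np.int64(131), np.int64(129), np.int64(133)]
500 [np.int64(131), np.int64(130), np.int64(133), np.int64(136), np.int64(134), np.int64(138), np.int64(139), np.int64(134), np.int64(141), np.int64(138), np.int64(129), np.int64(131), np.int64(130), np.int64(141), np.int64(159), np.int64(167), np.int64(173), np.int64(177), np.int64(180), np.int64(187), np.int64(191), np.int64(191), np.int64(180), np
[... 1952 characters left out ...]
np.int64(130), np.int64(129), np.int64(124), np.int64(131), np.int64(142), np.int64(132), np.int64(134), np.int64(138), np.int64(130), np.int64(124), np.int64(128), np.int64(132), np.int64(137), np.int64(131), np.int64(129), np.int64(140), np.int64(128), np.int64(120), np.int64(132), np.int64(136), np.int64(137), np.int64(139), np.int64(128), np.int64(127), np.int64(147), np.int64(166), np.int64(172), np.int64(177), np.int64(182), np.int64(186), np.int64(191), np.int64(194), np.int64(194), np.int64(173), np.int64(169), np.int64(159), np.int64(146), np.int64(135), np.int64(113), np.int64(79), np.int64(80), np.int64(79), np.int64(85), np.int64(137), np.int64(138), np.int64(127), np.int64(130)]
```

View pics/c5.png

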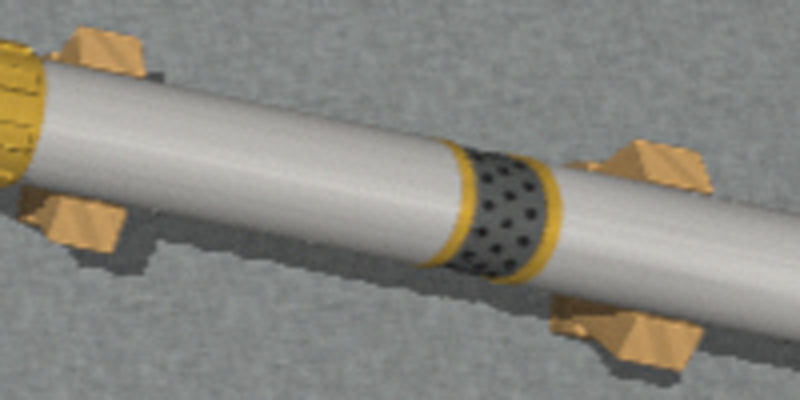

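View pics/c6.png

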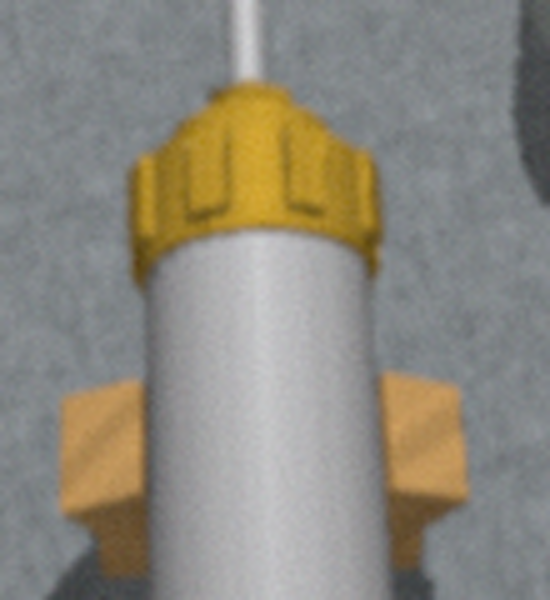

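```bash
python3 - <<'E'
from h import *
T=load("top0");S=load("side0")
cv=lambda x,y,x0,y0,k:((x+.5)/k-.5+x0,(y+.5)/k-.5+y0)
def plane(s,pts):
    D=np.array([ray(s,*p)[1] for p in pts]); n=np.linalg.svd(D)[2][2]; return n
def bis(s,e1,e2):
    a=plane(s,e1);b=plane(s,e2)
    if a@b<0:b=-b
    n=a+b;return n/np.linalg.norm(n),ray(s,0,0)[0],np.degrees(np.arccos(a@b))
def line(n,o,z):
    d=np.cross(n,[0,0,1]);d/=np.linalg.norm(d)
    if d[1]>0:d=-d
    # point at y=-.057
    A=n@o-n[2]*z; x=lambda y:(A-n[1]*y)/n[0]
    return d,x
R=[]
def rep(nm,s,e1,e2):
    n,o,a=bis(s,e1,e2);d,x=line(n,o,.078);print(nm,"yaw",np.arctan2(d[1],d[0]),"x@-.057",x(-.057),"x@-.15",x(-.15),"x@-.3",x(-.3),a);R.append((n,n@o))
rep("topbody",T,[(470,225.3),(500,232),(530,238.6),(630,258.8)],[(470,254),(500,260.5),(530,266.8),(630,287.2)])
s6=lambda x,y:cv(x,y,290,280,5)
rep("sidebody",S,[s6(148,290),s6(152,590)],[s6(371,290),s6(390,590)])
t3=lambda x,y:cv(x,y,370,205,7); s4=lambda x,y:cv(x,y,300,245,6)
rep("topplug",T,[t3(170,120),t3(330,148)],[t3(170,150),t3(330,183)])
rep("sideplug",S,[s4(217,130),s4(222,300)],[s4(243,130),s4(257,300)])
for i,j in((0,1),(0,3)):
    d=np.cross(R[i][0],R[j][0]);d/=np.linalg.norm(d);print(d*np.sign(-d[1]))
    for y in(-.057,-.15,-.3):print(y,np.linalg.solve(np.array([R[i][0],R[j][0],[0,1,0]]),[R[i][1],R[j][1],y]))
E
```

```text
topbody yaw -1.781297774550052 x@-.057 0.5738370102378201 x@-.15 0.5539660044557888 x@-.3 0.5219159951299319 4.426873021500922
sidebody yaw -1.786348331336462 x@-.057 0.5754036135652799 x@-.15 0.5550409277152076 x@-.3 0.5221978860215427 5.21848341531148
topplug yaw -1.764325459016164 x@-.057 0.5736553353860027 x@-.15 0.5554290091717633 x@-.3 0.5260317088262161 1.7544857737791724
sideplug yaw -1.7703876628224693 x@-.057 0.5733962794629943 x@-.15 0.5545838103426928 x@-.3 0.524241118213174 3.025055526736378
[-0.21531245 -0.97548491  0.04549436]
-0.057 [ 0.57592807 -0.057       0.06418037]
-0.15 [ 0.55540078 -0.15        0.06851768]
-0.3 [ 0.52229225 -0.3         0.07551333]
[-0.19246497 -0.97559853 -0.10566336]
-0.057 [ 0.57320245 -0.057       0.08219376]
-0.15 [ 0.55485552 -0.15        0.07212129]
-0.3 [ 0.52526369 -0.3         0.05587536]
```

arm_command --series '[[100, [0, 0, 0], -9.8], [100, [0, 0, 0], -9.8], [100, [0, 0, 0], -9.8], [100, [0, 0, 0], -9.9], [100, [0, 0, 0], 0]]'

```text
time: 0.72
tool_pos: [0.2053, 0.4831, 0.231]
orientation: [-1.571, 0.0, 0.283]
ft_force: [-0.3, 0.2, 0.5]
width: 0.0855
```

```bash
cat >> h.py <<'E'
def st():
    s=env.get_state(); print("t",s["time"],"pos",np.round(s["tool_pos"],4),"rpy",np.round(s["orientation"],4),"F",np.round(s["ft_force"],1),"M",np.round(s["wrist_torque"],2),"w",round(s["width"],4)); return s
def delta(target):
    s=env.get_state(); R=Ro.from_euler("xyz",s["orientation"]).as_matrix(); print("shift mm",np.round(R.T@(np.asarray(target)-s["tool_pos"])*1000,1))
E
python3 - <<'E'
from h import *
st(); delta([.5117,.2033,.12])
T=load("top0");print(onz(T,393,160,.098),onz(T,290,165,0),onz(T,352,174,0),onz(T,205,161,0),onz(T,277,171,0.01))
E
```

```text
t 0.725 pos [0.2053 0.4831 0.231 ] rpy [-1.5712e+00  5.0000e-04  2.8250e-01] F [-0.3  0.2  0.5] M [ 0.01  0.03 -0.  ] w 0.0855
shift mm [ 216.3  111.1 -354.1]
[ 0.71822533 -0.09547577  0.098     ] [0.7329962  0.15929329 0.        ] [ 7.08048860e-01 -5.89886934e-03  1.11022302e-16] [0.74428915 0.38552391 0.        ] [0.71402361 0.19258437 0.01      ]
```

arm_command --series '[[100, [21.6, 7, -35.4], 0], [100, [21.6, 7, -35.4], 0], [100, [21.6, 7, -35.4], 0], [100, [21.6, 7, -35.4], 0], [100, [21.6, 7, -35.4], 0], [100, [21.6, 7, -35.4], 0], [100, [21.6, 7, -35.4], 0], [100, [21.6, 7, -35.4], 0], [100, [21.6, 7, -35.4], 0], [100, [21.6, 7, -35.4], 0], [100, [0, 0, 0], 0]]'

```text
time: 2.1
tool_pos: [0.513, 0.2021, 0.1604]
orientation: [-1.571, 0.001, 0.277]
ft_force: [-0.7, 0.1, 0.1]
width: 0.0855
```

```bash
python3 - <<'E'
from h import *
st(); delta([.5117,.2033,.12])
S=snap("side","s1");T=snap("top","t1")
for n,c in(("s1",(215,50,160,170)),("t1",(150,170,220,150))):
    x,y,w,h=c;im=cv2.imread(f"pics/{n}.png")[y:y+h,x:x+w];k=3.5;cv2.imwrite(f"pics/{n}c.png",cv2.resize(im,None,fx=k,fy=k,interpolation=cv2.INTER_CUBIC))
E
```

```text
t 2.1 pos [0.513  0.2021 0.1604] rpy [-1.5709e+00  1.3000e-03  2.7730e-01] F [-0.7  0.1  0.1] M [0.01 0.01 0.04] w 0.0855
shift mm [-0.9 40.4  1.5]
```

View pics/s1c.png

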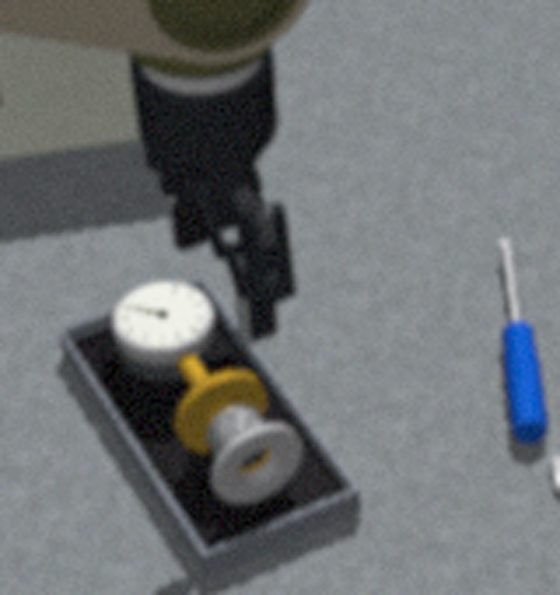

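View pics/t1c.png

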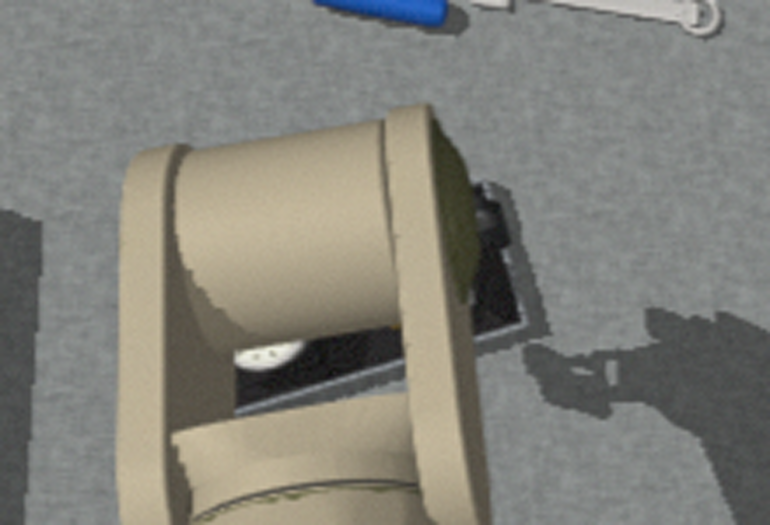

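```bash
python3 - <<'E'
from h import *
S=load("s1");s=env.get_state();R=Ro.from_euler("xyz",s["orientation"]).as_matrix()
for o in(0.0427,.05,.057):
  for h in(0,.009,.013,.0187):
    p=s["tool_pos"]+R@np.array([0,-h,-o]);u=proj(S,p);print(o,h,np.round((u-[215,50])*3.5))
E
```

```text
0.0427 0 [255. 347.]
0.0427 0.009 [254. 336.]
0.0427 0.013 [253. 330.]
0.0427 0.0187 [253. 323.]
0.05 0 [260. 354.]
0.05 0.009 [259. 343.]
0.05 0.013 [259. 338.]
0.05 0.0187 [258. 331.]
0.057 0 [266. 362.]
0.057 0.009 [265. 351.]
0.057 0.013 [264. 346.]
0.057 0.0187 [264. 338.]
```

arm_command --series '[[100, [-0.9, 20, 1.5], -0.3], [100, [0, 25, 0], 0], [100, [0, 25, 0], 0], [100, [0, 20, 0], 0], [100, [0, 10, 0], 0], [100, [0, 0, 0], 0], [100, [0, 0, 0], 0]]' --squeeze 30

```text
time: 3.08
tool_pos: [0.5109, 0.2054, 0.0622]
orientation: [-1.571, -0.001, 0.289]
ft_force: [0.7, 0.1, 0.5]
width: 0.0851
```

```bash
python3 - <<'E'
from h import *
st(); delta([.5117,.2033,.06])
S=snap("side","s2")
for n,c in(("s2",(215,70,140,150)),):
    x,y,w,h=c;im=cv2.imread(f"pics/{n}.png")[y:y+h,x:x+w];k=4;cv2.imwrite(f"pics/{n}c.png",cv2.resize(im,None,fx=k,fy=k,interpolation=cv2.INTER_CUBIC))
E
```

```text
t 3.075 pos [0.5109 0.2054 0.0622] rpy [-1.5709e+00 -1.4000e-03  2.8940e-01] F [0.7 0.1 0.5] M [0.02 0.01 0.01] w 0.0851
shift mm [ 0.1  2.2 -2.3]
```

View pics/s2c.png

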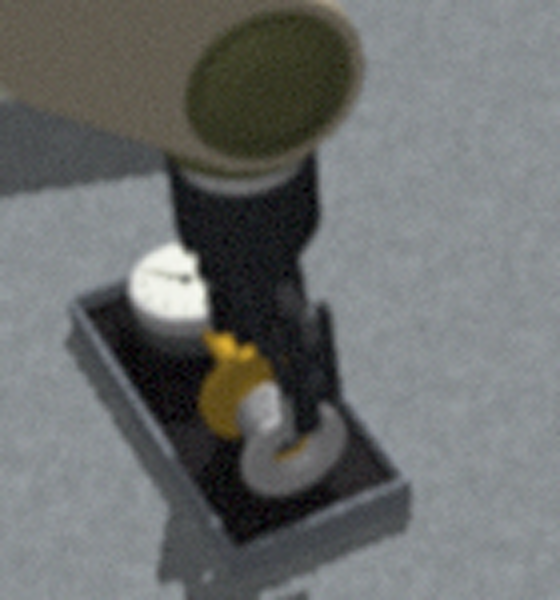

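arm_command --series '[[100, [0, 2, -2], 0.3], [100, [0, 0, 0], 0], [100, [0, 0, 0], 0]]'

```text
time: 3.5
tool_pos: [0.5112, 0.2031, 0.0594]
orientation: [-1.571, -0.0, 0.284]
ft_force: [0.4, 0.2, -0.4]
width: 0.0852
```

```bash
python3 - <<'E'
from h import *
st(); delta([.5117,.2033,.06])
E
```

```text
t 3.5 pos [0.5112 0.2031 0.0594] rpy [-1.5708e+00 -1.0000e-04  2.8390e-01] F [ 0.4  0.2 -0.4] M [ 0.    0.01 -0.06] w 0.0852
shift mm [ 0.5 -0.6  0. ]
```

arm_command --series '[[50, [0, 0, 0], 0], [30, [0, 0, 0], 0], [0, [0, 0, 0], 0], [0, [0, 0, 0], 0], [0, [0, 0, 0], 0], [0, [0, 0, 0], 0], [0, [0, 0, 0], 0], [0, [0, 0, 0], 0]]' --squeeze 33

```text
time: 4.5
tool_pos: [0.512, 0.202, 0.0614]
orientation: [-1.573, -0.001, 0.285]
ft_force: [-5.0, -9.4, 19.5]
width: 0.047
```

```bash
python3 - <<'E'
from h import *
st(); delta([.5117,.2033,.06])
S=snap("side","s3")
for n,c in(("s3",(215,70,140,150)),):
    x,y,w,h=c;im=cv2.imread(f"pics/{n}.png")[y:y+h,x:x+w];k=4;cv2.imwrite(f"pics/{n}c.png",cv2.resize(im,None,fx=k,fy=k,interpolation=cv2.INTER_CUBIC))
E
```

```text
t 4.5 pos [0.512  0.202  0.0614] rpy [-1.5734e+00 -1.3000e-03  2.8450e-01] F [-5.  -9.4 19.5] M [-1.71  0.9  -0.04] w 0.047
shift mm [0.1 1.4 1.3]
```

View pics/s3c.png

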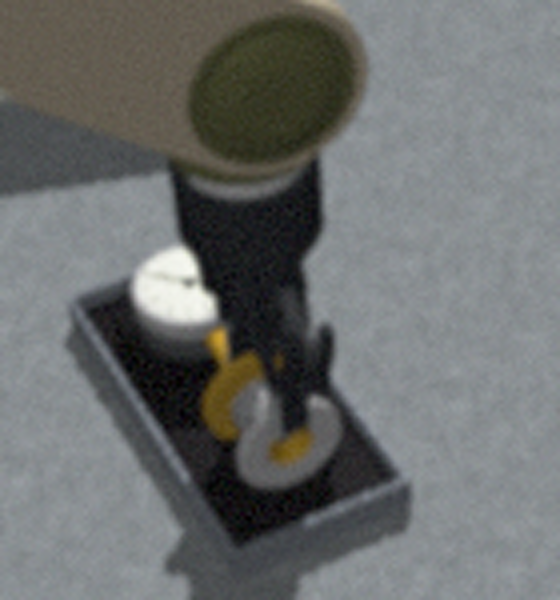

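arm_command --series '[[0, [0, -3, 0], 0], [0, [0, -5, 0], 0], [0, [0, -10, 0], 0], [0, [0, -15, 0], 0], [0, [0, -15, 0], 0], [0, [0, -10, 0], 0], [0, [0, 0, 0], 0], [0, [0, 0, 0], 0]]'

```text
time: 5.55
tool_pos: [0.5109, 0.2031, 0.1169]
orientation: [-1.571, 0.001, 0.284]
ft_force: [-0.1, 0.3, -4.8]
width: 0.0471
```

```bash
python3 - <<'E'
from h import *
st()
S=snap("side","s4");T=snap("top","t4")
for n,c in(("s4",(215,40,160,150)),("t4",(170,170,180,130))):
    x,y,w,h=c;im=cv2.imread(f"pics/{n}.png")[y:y+h,x:x+w];k=4;cv2.imwrite(f"pics/{n}c.png",cv2.resize(im,None,fx=k,fy=k,interpolation=cv2.INTER_CUBIC))
E
```

```text
t 5.55 pos [0.5109 0.2031 0.1169] rpy [-1.5707e+00  9.0000e-04  2.8410e-01] F [-0.1  0.3 -4.8] M [-0.2  -0.1   0.01] w 0.0471
```

View pics/s4c.png

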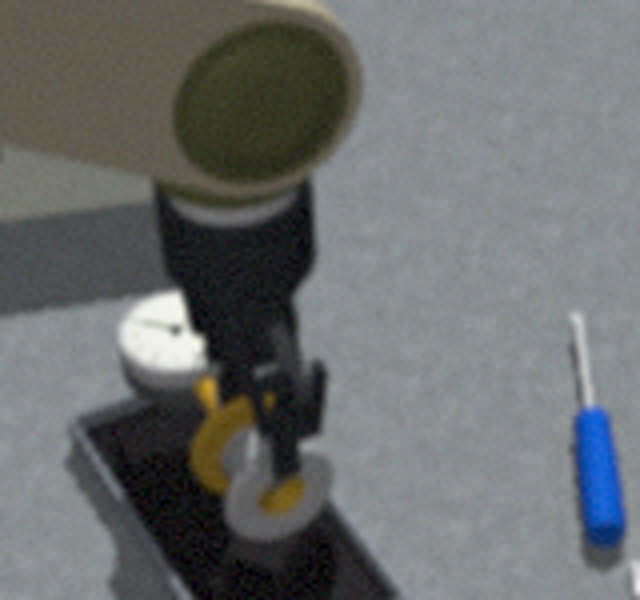

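View pics/t4c.png

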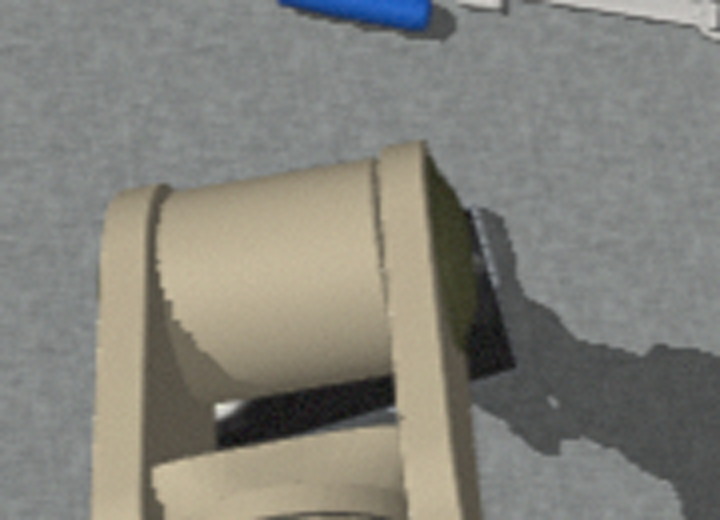

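```bash
python3 - <<'E'
from h import *
im=cv2.imread("pics/s4.png")
cv2.imwrite("pics/s4d.png",cv2.resize(im[135:180,262:307],None,fx=12,fy=12,interpolation=cv2.INTER_CUBIC))
cv2.imwrite("pics/s4e.png",cv2.resize(im[105:145,237:282],None,fx=12,fy=12,interpolation=cv2.INTER_CUBIC))
E
```

```text
(no output)
```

View pics/s4d.png

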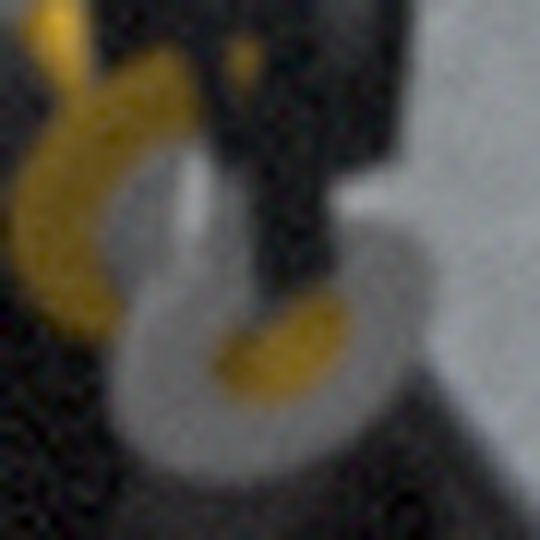

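View pics/s4e.png

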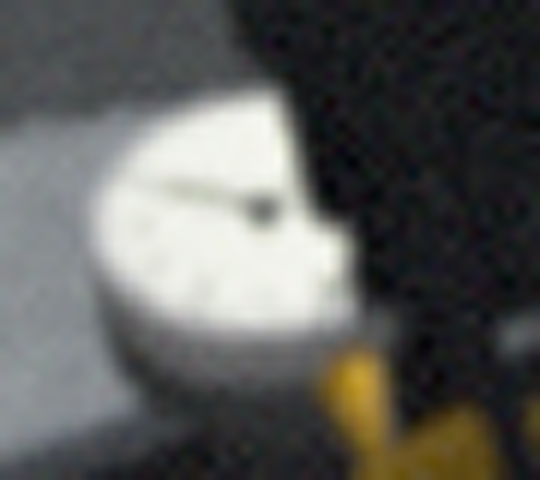

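```bash
python3 - <<'E'
from h import *
S=load("s4")
p=np.array([.5109,.2031,.1169]);psi=.2841
d=np.array([np.sin(psi),-np.cos(psi),0]);n=np.array([np.cos(psi),np.sin(psi),0])
def pl(u,v):
    o,r=ray(S,u,v);q=o+r*((p-o)@n)/(r@n);return np.round([(q-p)@d*1000,(q[2]-p[2])*1000],1)
f0=pl(284.5,162);h0=pl(258.4,122.0);print("flange",f0,"hub",h0,[pl(285.5,162),pl(284.5,161),pl(259.4,122),pl(258.4,121)])
# reference from first pics (known geometry): same features
S=load("side0");p=np.array([.5117,.2033,.048]);psi=.284
d=np.array([np.sin(psi),-np.cos(psi),0]);n=np.array([np.cos(psi),np.sin(psi),0])
print("ref", pl(225+217/6-.42,120+119/6-.42), pl(225+381/6-.42,120+372/6-.42))
E
```

```text
flange [ 20.2 -12. ] hub [-110.4    1.9] [array([25.7, -7.2]), array([20.7, -8.5]), array([-103.7,    7. ]), array([-109.5,    5.6])]
ref [-113.6   14.4] [28.   1.5]
```

```bash
python3 - <<'E'
from h import *
st(); delta([.5855,-.0032,.110])
E
```

```text
t 5.65 pos [0.5109 0.2031 0.1167] rpy [-1.5707e+00  1.1000e-03  2.8400e-01] F [ 0.1  0.3 -4.4] M [-0.18 -0.03 -0.04] w 0.0469
shift mm [  13.8    6.7 -219. ]
```

arm_command --series '[[0, [0, 0, -8], 0], [0, [1.5, 0, -18], 0], [0, [1.5, 0.5, -24], 2], [0, [1.5, 1, -24], 3], [0, [2.5, 1, -24], 4], [0, [4, 1, -24], 5], [0, [6, 1, -24], 5], [0, [8, 1, -24], 4.4], [0, [9, 1, -24], 3], [0, [9, 0, -17], 2], [0, [5, 0, -8], 0], [0, [0, 0, 0], 0]]'

```text
time: 7.15
tool_pos: [0.5785, -0.0138, 0.1107]
orientation: [-1.571, 0.0, -0.212]
ft_force: [-0.2, 0.3, -4.8]
width: 0.0468
```

```bash
cat >> h.py <<'E'
def goal(a,lat,z,psi=-.2113):
    "TCP with coupler point `a` mm ahead of tip along pump axis"
    d=np.array([np.sin(psi),-np.cos(psi),0]);n=np.array([np.cos(psi),np.sin(psi),0])
    t=np.array([.574,-.057,0])
    return t+d*a/1000+n*lat/1000+np.array([0,0,z])
def rel():
    s=env.get_state();psi=-.2113
    d=np.array([np.sin(psi),-np.cos(psi),0]);n=np.array([np.cos(psi),np.sin(psi),0])
    q=s["tool_pos"]-[.574,-.057,0];print("along",round(q@d*1e3,1),"lat",round(q@n*1e3,1),"z",round(q[2]*1e3,1))
E
python3 - <<'E'
from h import *
st();rel(); delta(goal(-55,0,.11))
E
```

```text
t 7.15 pos [ 0.5785 -0.0138  0.1107] rpy [-1.5707e+00  1.0000e-04 -2.1150e-01] F [-0.2  0.3 -4.8] M [-0.18  0.08 -0.01] w 0.0468
along -43.2 lat -4.6 z 110.7
shift mm [ 4.6  0.7 11.8]
```

arm_command --series '[[0, [2.6, 0, 7], 0], [0, [2, 5, 5], 0], [0, [0, 10, 0], 0], [0, [0, 5.5, 0], 0], [0, [0, 0, 0], 0], [0, [0, 0, 0], 0]]'

```text
time: 7.9
tool_pos: [0.5856, -0.0028, 0.0905]
orientation: [-1.571, -0.0, -0.212]
ft_force: [0.5, -0.6, -4.1]
width: 0.047
```

```bash
python3 - <<'E'
from h import *
st();rel()
S=snap("side","s5");T=snap("top","t5")
for n,c in(("s5",(270,150,130,130)),("t5",(290,170,150,110))):
    x,y,w,h=c;im=cv2.imread(f"pics/{n}.png")[y:y+h,x:x+w];k=4.5;cv2.imwrite(f"pics/{n}c.png",cv2.resize(im,None,fx=k,fy=k,interpolation=cv2.INTER_CUBIC))
E
```

```text
t 7.9 pos [ 0.5856 -0.0028  0.0905] rpy [-1.5708e+00 -4.0000e-04 -2.1170e-01] F [ 0.5 -0.6 -4.1] M [-0.26  0.04 -0.01] w 0.047
along -55.5 lat -0.0 z 90.5
```

View pics/s5c.png

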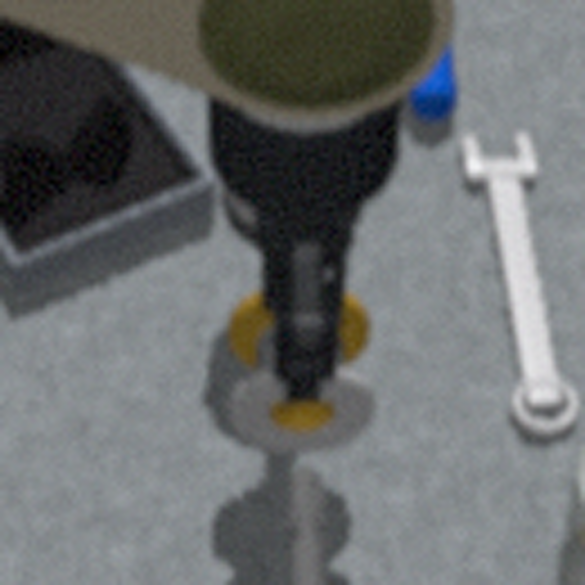

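View pics/t5c.png

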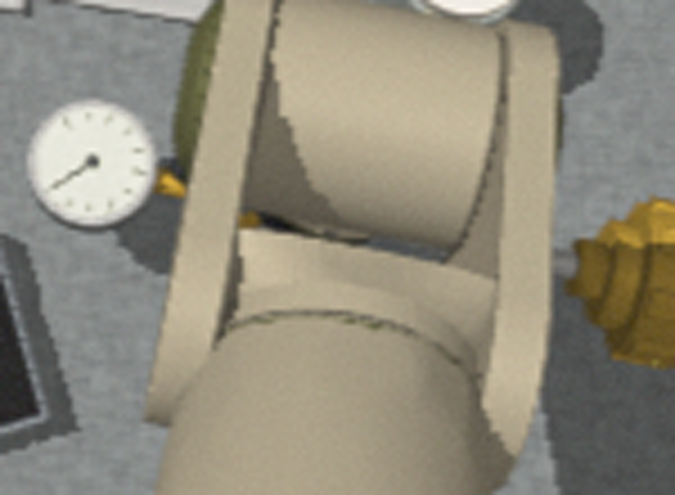

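```bash
python3 - <<'E'
from h import *
S=load("s5");T=load("t5")
cv=lambda x,y,x0,y0,k:((x+.5)/k-.5+x0,(y+.5)/k-.5+y0)
q=lambda s,p,x0,y0:np.round((proj(s,p)-[x0,y0]+.5)*4.5-.5,1)
g=goal
print("pred front centre",[q(S,g(a,0,.078),270,150) for a in(-36,0,20,40)],"tip")
psi=-.2113
print("radius px",q(S,g(-36,32,.078),270,150),q(S,g(-36,-32,.078),270,150),q(S,g(-36,0,.046),270,150))
h=cv(92,160,290,170,4.5)
for z in(.089,.093,.097):
    p=onz(T,*h,z);dd=p-[.574,-.057,0];d=np.array([np.sin(psi),-np.cos(psi),0]);n=np.array([np.cos(psi),np.sin(psi),0]);print("hub",z,np.round([dd@d*1e3,dd@n*1e3],1))
# dial size -> height
im=T["pixels"][170:280,290:330].astype(int);m=((im.min(2)>165)).astype(np.uint8)
c=max(cv2.findContours(m,0,1)[0],key=cv2.contourArea);e=cv2.fitEllipse(cv2.convexHull(c));print(e, e[0][0]+290,e[0][1]+170)
im=cv2.imread("pics/s5.png")
cv2.imwrite("pics/s5d.png",cv2.resize(im[205:280,305:365],None,fx=8,fy=8,interpolation=cv2.INTER_CUBIC))
E
```

```text
pred front centre [array([302.9, 403.7]), array([305.9, 472.9]), array([307.5, 512.8]), array([309.3, 553.9])] tip
radius px [376.6 402.3] [229.2 405.2] [302.  445.8]
hub 0.089 [-165.3    1.5]
hub 0.093 [-165.1    0.9]
hub 0.097 [-164.9    0.3]
((19.901151657104492, 35.49611282348633), (27.042375564575195, 27.766525268554688), 90.13742065429688) 309.9011516571045 205.49611282348633
```

View pics/s5d.png

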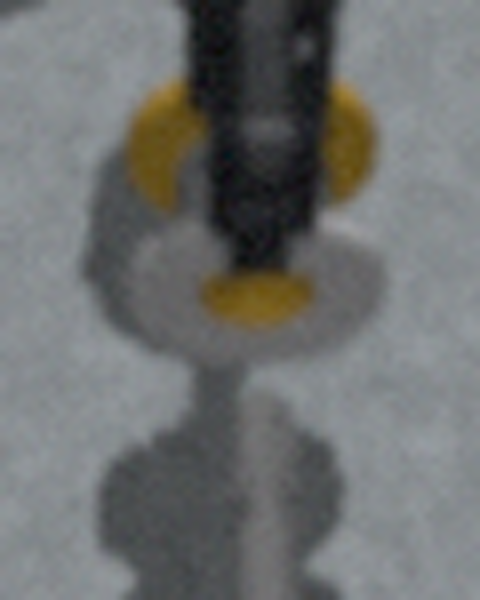

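arm_command --series '[[0, [-0.5, 0, -8], 0], [0, [0, 0, -10], 0], [0, [0, 0, -8], 0], [0, [0, 0, -5], 0], [0, [0, 0, -5], 0], [0, [0, 0, -4], 0], [0, [0, 0, 0], 0]]'

```text
time: 8.88
tool_pos: [0.577, -0.0393, 0.0905]
orientation: [-1.566, -0.001, -0.212]
ft_force: [4.1, 13.3, -4.3]
width: 0.0475
```

```bash
python3 - <<'E'
from h import *
st();rel()
E
```

```text
t 8.875 pos [ 0.577  -0.0393  0.0905] rpy [-1.5661e+00 -6.0000e-04 -2.1160e-01] F [ 4.1 13.3 -4.3] M [ 2.12 -0.64  0.09] w 0.0475
along -17.9 lat -0.7 z 90.5
```

```bash
python3 - <<'E'
from h import *
st();rel()
S=snap("side","s6");T=snap("top","t6")
im=cv2.imread("pics/s6.png")
cv2.imwrite("pics/s6d.png",cv2.resize(im[205:280,305:365],None,fx=8,fy=8,interpolation=cv2.INTER_CUBIC))
im=cv2.imread("pics/t6.png")
cv2.imwrite("pics/t6d.png",cv2.resize(im[180:260,290:400],None,fx=7,fy=7,interpolation=cv2.INTER_CUBIC))
im=T["pixels"][170:280,290:335].astype(int);m=((im.min(2)>165)).astype(np.uint8)
c=max(cv2.findContours(m,0,1)[0],key=cv2.contourArea);e=cv2.fitEllipse(cv2.convexHull(c));print(e, e[0][0]+290,e[0][1]+170)
E
```

```text
t 8.875 pos [ 0.577  -0.0393  0.0905] rpy [-1.5661e+00 -6.0000e-04 -2.1160e-01] F [ 4.1 13.3 -4.3] M [ 2.12 -0.64  0.09] w 0.0475
along -17.9 lat -0.7 z 90.5
((35.00625991821289, 39.050079345703125), (26.94938087463379, 27.42477798461914), 160.63986206054688) 325.0062599182129 209.05007934570312
```

View pics/s6d.png

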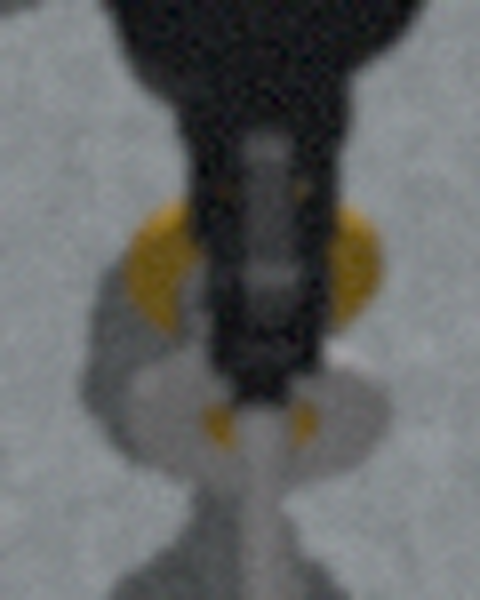

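View pics/t6d.png

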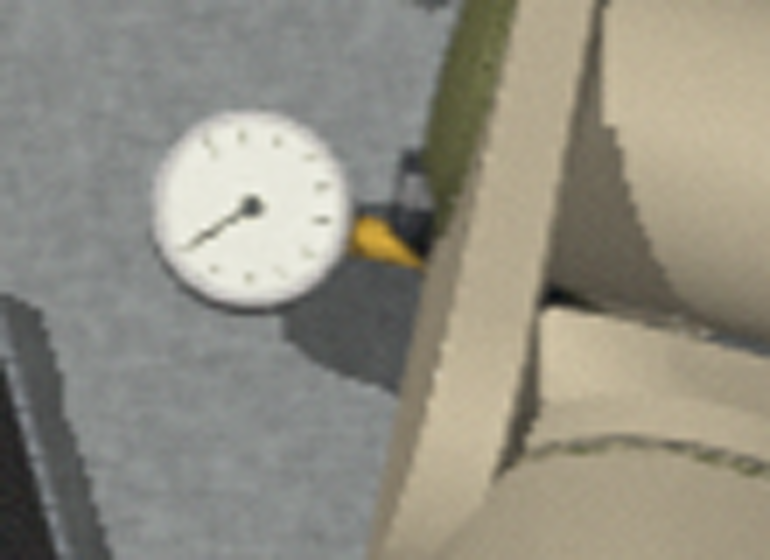

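```bash
python3 - <<'E'
from h import *
S=load("s6");T=load("t6");psi=-.2113
d=np.array([np.sin(psi),-np.cos(psi),0]);n=np.array([np.cos(psi),np.sin(psi),0])
q=lambda p:np.round((proj(S,p)-[305,205]+.5)*8-.5,1)
h=(253/7-.43+290,206/7-.43+180)
for z in(.085,.093,.1):
    p=onz(T,*h,z);dd=p-[.574,-.057,0];print("hub",z,np.round([dd@d*1e3,dd@n*1e3],1))
for f in(0,2,3,4): print(f,"centre",q(goal(f,-.5,.078)),"bottom",q(goal(f,-.5,.046)),"R",q(goal(f,31.5,.078)),"L",q(goal(f,-32.5,.078)))
print("mouth c",q(goal(4,-.5,.078)),q(goal(4,-.5,.065)),q(goal(4,-13.5,.078)))
E
```

```text
hub 0.085 [-127.1    0.8]
hub 0.093 [-127.    -0.4]
hub 0.1 [-127.    -1.5]
0 centre [262.  401.2] bottom [260.2 474.6] R [396.1 398.4] L [127.7 403.9]
2 centre [262.3 408.2] bottom [260.5 481.6] R [396.6 405.4] L [127.8 410.9]
3 centre [262.5 411.7] bottom [260.6 485. ] R [396.8 408.9] L [127.9 414.5]
4 centre [262.6 415.2] bottom [260.8 488.5] R [397.1 412.5] L [127.9 418. ]
mouth c [262.6 415.2] [261.9 445.5] [207.9 416.3]
```

arm_command --series '[[0, [0, 0, 3], 0], [0, [0, -1.2, 0], 0], [0, [0, 0, 0], 0], [0, [0, 0, -2], 0], [0, [0, 0, -2], 0], [0, [0, 0, -1], 0], [0, [0, 0, 0], 0]]'

```text
time: 9.85
tool_pos: [0.5765, -0.044, 0.092]
orientation: [-1.571, -0.001, -0.212]
ft_force: [0.0, 0.8, 1.0]
width: 0.0468
```

```bash
python3 - <<'E'
from h import *
st();rel()
E
```

```text
t 9.85 pos [ 0.5765 -0.044   0.092 ] rpy [-1.5712e+00 -1.4000e-03 -2.1170e-01] F [0.  0.8 1. ] M [-0.11 -0.16  0.09] w 0.0468
along -13.3 lat -0.2 z 92.0
```

arm_command --series '[[0, [0, -0.4, -2], 0], [0, [0, 0, -3], 0], [0, [0, 0, -3], 0], [0, [0, 0, -3], 0], [0, [0, 0, 0], 0]]'

```text
time: 10.48
tool_pos: [0.574, -0.055, 0.0921]
orientation: [-1.572, -0.001, -0.212]
ft_force: [2.3, -0.6, 0.7]
width: 0.0468
```

```bash
python3 - <<'E'
from h import *
st();rel()
E
```

```text
t 10.475 pos [ 0.574  -0.055   0.0921] rpy [-1.5716e+00 -7.0000e-04 -2.1180e-01] F [ 2.3 -0.6  0.7] M [-0.41 -0.4   0.03] w 0.0468
along -1.9 lat -0.5 z 92.1
```

arm_command --series '[[0, [0, 0, -3], 0], [0, [0, 0, -3], 0], [0, [0, 0, -3], 0], [0, [0, 0, -3], 0], [0, [0, 0, 0], 0]]'

```text
time: 11.1
tool_pos: [0.5715, -0.0664, 0.092]
orientation: [-1.571, -0.001, -0.212]
ft_force: [3.0, 0.2, 0.7]
width: 0.0468
```

```bash
python3 - <<'E'
from h import *
st();rel()
E
```

```text
t 11.1 pos [ 0.5715 -0.0664  0.092 ] rpy [-1.571e+00 -6.000e-04 -2.118e-01] F [3.  0.2 0.7] M [-0.12 -0.62 -0.  ] w 0.0468
along 9.7 lat -0.5 z 92.0
```

arm_command --series '[[0, [0.3, 0, -2], 0], [0, [0, 0, -2], 0], [0, [0, 0, -1.5], 0], [0, [0, 0, -1], 0], [0, [0, 0, 0], 0]]'

```text
time: 11.72
tool_pos: [0.5703, -0.0724, 0.092]
orientation: [-1.571, -0.0, -0.212]
ft_force: [3.1, 3.4, 1.9]
width: 0.0471
```

```bash
python3 - <<'E'
from h import *
st();rel()
E
```

```text
t 11.725 pos [ 0.5703 -0.0724  0.092 ] rpy [-1.5706e+00 -1.0000e-04 -2.1160e-01] F [3.1 3.4 1.9] M [ 0.37 -0.63  0.06] w 0.0471
along 15.9 lat -0.4 z 92.0
```

arm_command --series '[[0, [0.2, 0, -1], 0], [0, [0, 0, -1], 0], [0, [0, 0, 0], 0]]'

```text
time: 12.1
tool_pos: [0.5702, -0.0734, 0.092]
orientation: [-1.569, 0.0, -0.211]
ft_force: [4.8, 8.9, 2.2]
width: 0.0469
```

```bash
python3 - <<'E'
from h import *
st();rel()
E
```

```text
t 12.1 pos [ 0.5702 -0.0734  0.092 ] rpy [-1.5689e+00  1.0000e-04 -2.1150e-01] F [4.8 8.9 2.2] M [ 1.31 -0.77  0.05] w 0.0469
along 16.9 lat -0.3 z 92.0
```

arm_command --series '[[0, [0, 0, -1], 0], [0, [0, 0, -0.5], 0], [0, [0, 0, 0], 0]]'

```text
time: 12.48
tool_pos: [0.5701, -0.0736, 0.0919]
orientation: [-1.567, -0.0, -0.211]
ft_force: [7.2, 15.0, 2.3]
width: 0.0471
```

```bash
python3 - <<'E'
from h import *
st();rel()
S=snap("side","s7");T=snap("top","t7")
im=cv2.imread("pics/s7.png")
cv2.imwrite("pics/s7d.png",cv2.resize(im[215:305,295:375],None,fx=6,fy=6,interpolation=cv2.INTER_CUBIC))
im=cv2.imread("pics/t7.png")
cv2.imwrite("pics/t7d.png",cv2.resize(im[180:260,300:410],None,fx=7,fy=7,interpolation=cv2.INTER_CUBIC))
E
```

```text
t 12.475 pos [ 0.5701 -0.0736  0.0919] rpy [-1.5667e+00 -1.0000e-04 -2.1130e-01] F [ 7.2 15.   2.3] M [ 2.51 -1.18  0.04] w 0.0471
along 17.0 lat -0.4 z 91.9
```

View pics/s7d.png

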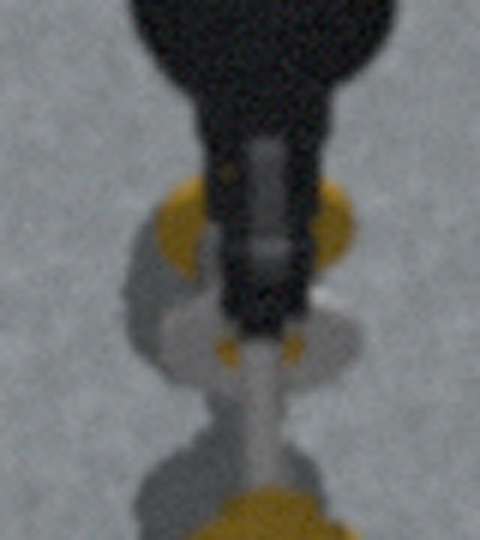

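View pics/t7d.png

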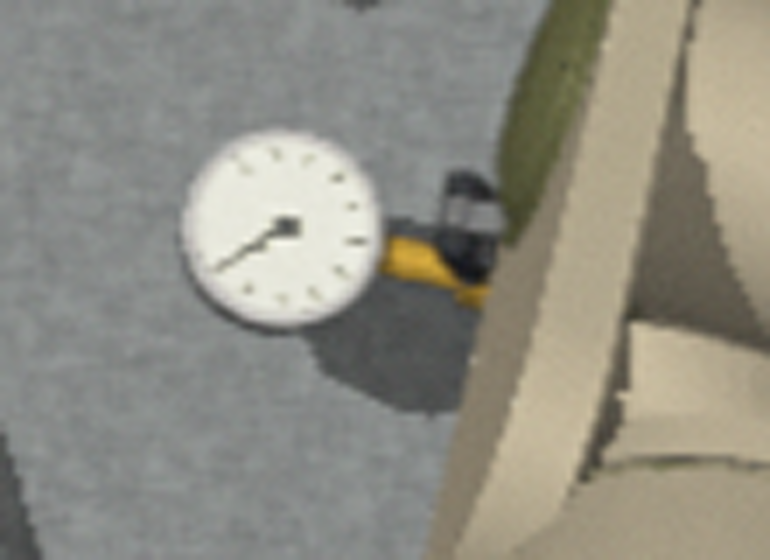

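```bash
python3 - <<'E'
from h import *
T=load("t7");psi=-.2113
d=np.array([np.sin(psi),-np.cos(psi),0]);n=np.array([np.cos(psi),np.sin(psi),0])
im=T["pixels"][180:240,320:356].astype(int);m=((im.min(2)>165)).astype(np.uint8)
c=max(cv2.findContours(m,0,1)[0],key=cv2.contourArea);e=cv2.fitEllipse(cv2.convexHull(c));print(e)
for h in((287/7-.43+300,227/7-.43+180),(e[0][0]+320,e[0][1]+180)):
  for z in(.089,.093):
    p=onz(T,*h,z);dd=p-[.574,-.057,0];print("hub",z,np.round([dd@d*1e3,dd@n*1e3],1))
E
```

```text
((19.756633758544922, 31.94743537902832), (27.206510543823242, 27.591285705566406), 122.86578369140625)
hub 0.089 [-91.1   0.4]
hub 0.093 [-91.3  -0.2]
hub 0.089 [-93.    0.2]
hub 0.093 [-93.2  -0.4]
```

arm_command --series '[[57, [0, 0, -0.3], 0], [59, [0, 0, -0.8], 0], [61, [0, 0, -0.8], 0], [63, [0, 0, -0.8], 0], [65, [0, 0, -0.8], 0], [67, [0, 0, -0.8], 0], [67, [0, 0, 0], 0]]'

```text
time: 13.45
tool_pos: [0.5683, -0.078, 0.0907]
orientation: [-1.567, 0.003, -0.212]
ft_force: [5.6, 12.0, -4.5]
width: 0.0574
```

```bash
python3 - <<'E'
from h import *
st();rel()
E
```

```text
t 13.45 pos [ 0.5683 -0.078   0.0907] rpy [-1.5671  0.0026 -0.2116] F [ 5.6 12.  -4.5] M [ 2.03 -1.08 -0.04] w 0.0574
along 21.8 lat -1.1 z 90.7
```

arm_command --series '[[69, [0, 0, 0], 0], [72, [0, 0, 0], 0], [80, [0, 0, 0], 0], [100, [0, 0, 0], 0], [100, [0, 0, 0], 0], [100, [0, 0, 0], 0]]'

```text
time: 14.2
tool_pos: [0.5688, -0.0803, 0.0919]
orientation: [-1.571, -0.0, -0.212]
ft_force: [-0.8, -0.3, -0.3]
width: 0.0855
```

```bash
python3 - <<'E'
from h import *
st();rel()
S=snap("side","s8");T=snap("top","t8")
im=cv2.imread("pics/s8.png")
cv2.imwrite("pics/s8d.png",cv2.resize(im[215:305,295:375],None,fx=6,fy=6,interpolation=cv2.INTER_CUBIC))
im=T["pixels"][180:240,320:356].astype(int);m=((im.min(2)>165)).astype(np.uint8)
c=max(cv2.findContours(m,0,1)[0],key=cv2.contourArea);e=cv2.fitEllipse(cv2.convexHull(c));print(e)
E
```

```text
t 14.2 pos [ 0.5688 -0.0803  0.0919] rpy [-1.5709 -0.     -0.2117] F [-0.8 -0.3 -0.3] M [-0.01 -0.01 -0.05] w 0.0855
along 23.9 lat -0.2 z 91.9
((19.09383773803711, 32.43972396850586), (27.037376403808594, 27.798357009887695), 76.12088012695312)
```

View pics/s8d.png

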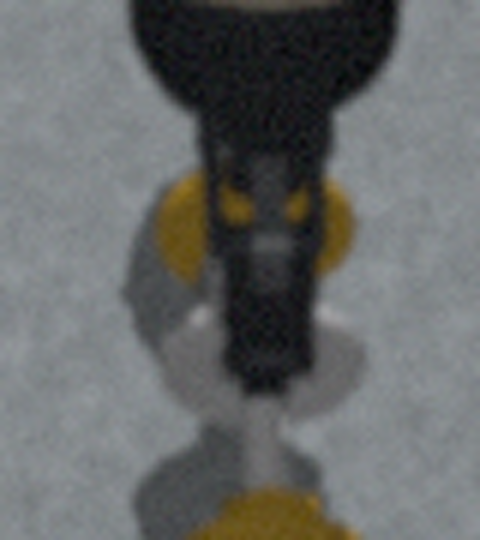

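arm_command --series '[[100, [0, -8, 0], 0], [100, [0, -15, 0], 0], [100, [0, -25, 0], 0], [100, [0, -35, 0], 0], [100, [0, -45, 0], 0], [100, [-30, -30, 0], 0], [100, [-50, 0, 0], 0], [100, [-50, 0, 0], 0], [100, [-40, 0, 0], 0], [100, [-20, 0, 0], 0], [100, [0, 0, 0], 0]]'

```text
time: 15.68
tool_pos: [0.3827, -0.0401, 0.2512]
orientation: [-1.571, -0.002, -0.212]
ft_force: [-0.2, -0.3, 0.4]
width: 0.0853
```

```bash
python3 - <<'E'
from h import *
st()
S=snap("side","s9");T=snap("top","t9")
im=cv2.imread("pics/s9.png")
cv2.imwrite("pics/s9d.png",cv2.resize(im[160:300,270:400],None,fx=4.2,fy=4.2,interpolation=cv2.INTER_CUBIC))
im=cv2.imread("pics/t9.png")
cv2.imwrite("pics/t9d.png",cv2.resize(im[140:270,310:450],None,fx=4.5,fy=4.5,interpolation=cv2.INTER_CUBIC))
E
```

```text
t 15.675 pos [ 0.3827 -0.0401  0.2512] rpy [-1.5713 -0.0024 -0.2117] F [-0.2 -0.3  0.4] M [ 0.04 -0.01 -0.  ] w 0.0853
```

View pics/s9d.png

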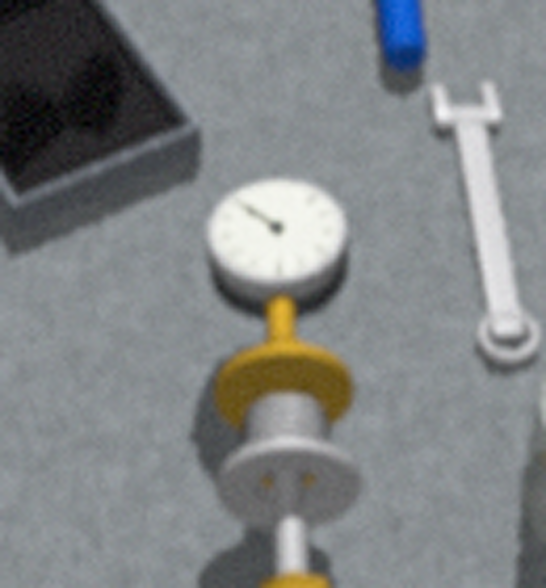

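View pics/t9d.png

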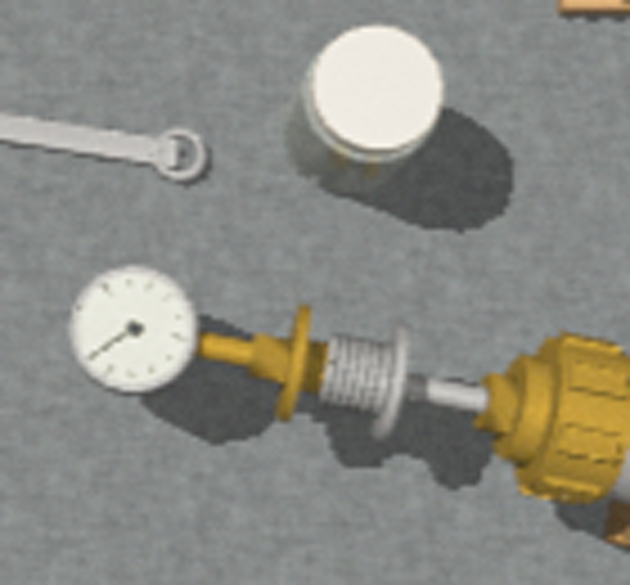

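```bash
python3 - <<'E'
from h import *
T=load("t9");S=load("s9");psi=-.2113
d=np.array([np.sin(psi),-np.cos(psi),0]);n=np.array([np.cos(psi),np.sin(psi),0])
t=lambda x,y:((x+.5)/4.5-.5+310,(y+.5)/4.5-.5+140); s=lambda x,y:((x+.5)/4.2-.5+270,(y+.5)/4.2-.5+160)
L=lambda p:np.round([(p-[.574,-.057,0])@d*1e3,(p-[.574,-.057,0])@n*1e3,p[2]*1e3],1)
print("hub",L(tri(T,t(134,328),S,s(277,228))[0]),tri(T,t(134,328),S,s(277,228))[1])
# upper/lower extremes of flanges in top view; rims at axis height
for nm,a,b in(("rear",(304,308),(285,418)),("front",(403,328),(382,437))):
    print(nm,L(onz(T,*t(*a),.078)),L(onz(T,*t(*b),.078)))
print("hex",L(onz(T,*t(488,398),.078)))
print("front side",L(tri(T,t(394,383),S,s(290,483))[0]))
T0=load("top0");S0=load("side0")
for A,B,nm,(x0,y0,x1,y1) in((T0,T,"top",(195,140,420,185)),(S0,S,"side",(345,110,445,300))):
    D=np.abs(A["pixels"].astype(int)-B["pixels"].astype(int)).max(2)[y0:y1,x0:x1];print(nm,(D>40).sum())
E
```

```text
hub [-93.5  -0.8  85.6] 4.7905594853185904e-05
rear [-6.2 29.7 78. ] [ -5.5 -30.3  78. ]
front [47.7 30.  78. ] [ 46.7 -29.6  78. ]
hex [98.4  2.4 78. ]
front side [47.1 -0.2 82.5]
top 0
side 314
```

```bash
python3 - <<'E'
from h import *
A=load("side0");B=load("s9")
D=np.abs(A["pixels"].astype(int)-B["pixels"].astype(int)).max(2)>40
m=np.zeros_like(D);m[110:300,345:445]=D[110:300,345:445]
n,l,st_,c=cv2.connectedComponentsWithStats(m.astype(np.uint8));print(st_[1:][st_[1:,4]>8])
im=cv2.imread("pics/s9.png");cv2.imwrite("pics/s9f.png",im)
E
```

```text
[[345 204   8  21 108]
 [345 221   8  13  52]
 [345 243   9  20 126]
 [345 291   3   6  16]]
```

View pics/s9f.png

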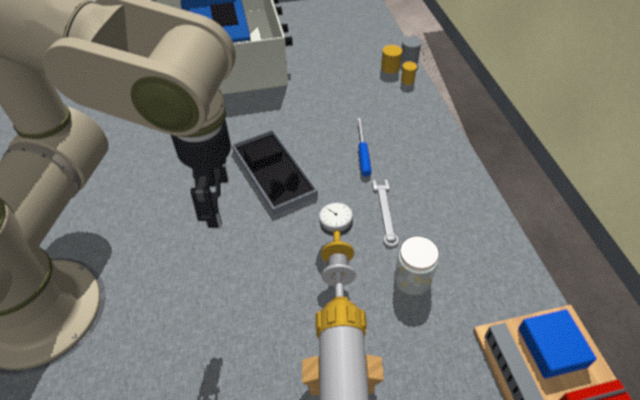

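The only differences left are the gauge itself, at x of about 345–354. The bystanders have not moved, the gauge hangs on the plug at (337,245) with the dial up, and the arm is clear. Handing in.

```bash
python3 - <<'E'
from h import *
print(env.finish_job()); st()
E
```

```text
the job is handed in; nothing more can be done
None
the job is handed in; nothing more can be done
```

The gauge is on the pump's discharge plug with the sleeve sprung forward, and it hangs dial up. I handed the job in at about 16 s; no verdict is reported.

**What I did:** I squeezed the flanges at 33 N until they read 47 mm apart, which is the sleeve fully back. I then lifted the gauge out of the tray and pushed the coupler onto the plug. The first push stopped at the mouth with about 14 N because the coupler sat roughly 1 mm low. I backed off 3 mm, raised it about 1.2 mm, and it went in. It then stopped firm at about 17 N, with the dial measured 93 mm behind the plug tip, as it should be when home. I let the sleeve out while still pushing, opened the gripper and moved the arm clear.

**Last checks:**
- **Sleeve:** the flange centres are about 53 mm apart. They should be 52 mm with the sleeve forward and 42 mm with it back.
- **Position:** the rear flange and the dial are within about 1 mm of their fully home places.
- **Bystanders:** comparing before and after pictures, the jar, screwdriver and spanner have not moved.
- **Robot:** it was touching nothing, and the wrist force read about zero.

**One disagreement:** the dial centre measured about 7 mm lower than for a perfectly level coupler, a droop of 3 to 4°. Play in the bore would explain about half of it; the rest may be camera error. I did not test the lock by pulling on it.

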